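# Set the light meter's filter ring and take a reading

### The arm

A 7-joint arm with a two-finger parallel gripper is mounted at the origin on a cart in front of the work surface, level with it; the furniture and walls round the work are solid. World frame = base frame: x ahead of the robot, y to its left, z up, the work surface at z = 0. Lengths are in m, angles in rad, forces in N, time in s.
With the tool pointing down it reaches from about 0.4 to 0.85 m from the base axis. Payload 6.9 kg.
Tool frame: the origin (TCP) lies on the centre line of the jaws, within the pads' length; the fingertips stand 22 mm ahead of it and the grasp point (between the pads) lies 3 mm ahead of it; z points along the fingers, y is the line along which they close (so a half turn about z gives the same grasp; the last joint's range is limited). The gripper opens to 85 mm and grips with 20 to 120 N. Pads are 22 mm wide; open, the fingers measure 114 mm over their backs; the gripper's body (76 mm by 85 mm) begins 54 mm behind the grasp point. The pads swing forward as they close: fully open they stand 13 mm farther back than shut.
Start: joints at [-1.046, 0.507, -0.238, 1.5, 0.126, 1.149, -0.155], TCP at [0.254, 0.571, 0.253] pointing down, gripper open.
Joint ranges: [-3.08, 3.08], [-0.24, 2.05], [-1.43, 1.35], [0, 2.5], [-1.52, 4.66], [0.17, 1.96], [-2.89, 2.89]. Speed limits (rad/s): [2.39, 2.39, 3.14, 3.14, 3.14, 3.14, 3.14].

### API

Orientations are given as [roll, pitch, yaw] about the fixed x, y, z axes, in that order (R = Rz(yaw) Ry(pitch) Rx(roll)).
In Python, from plant import readout, grab_frame, robot gives the robot as it stands.
- The arm moves only by the tool hand_motion, called after "Request:" as name(argument=value, ...), one argument or row to a line, values as JSON. Schema: {"type":"object","properties":{"increments":{"type":"string"},"aperture":{"type":"number"},"grip_n":{"type":"number"},"only":{"type":"string"},"quiet":{"type":"boolean"},"lines":{"type":"string"}},"required":["increments"],"additionalProperties":false}. increments is a string of 1 to 5 rows, parted by semicolons, with the numbers parted by commas; each row has 6 numbers: dx, dy, dz in shares of 0.8 m (1.0 is 0.8 m), then a rotation vector rx, ry, rz in shares of 4 rad (1.0 is 4 rad); each row is the pose to reach, as a shift and turn from the pose commanded when the call began, along the tool's axes at that moment; what a row does not reach only later rows make up. A row lasts 1/8 s, in which the tool goes at most 0.0625 m and 0.188 rad, less where a joint would pass 70% of its speed; a pose out of reach is approached as far as the arm can. aperture is the finger opening in m, set as the call begins (left out keeps the last). The fingers move at their own pace and stop on an object; grip_n is the grip in N (left out, the last holds). Time passes only in rows, so rows that do not move let the fingers close. The tool returns the time, the measured TCP pose, the force, the opening and the grip force at its end. only (a regular expression) keeps the lines of the reply that match it, lines (a string "A,B") keeps lines A to B, and quiet returns only ok. Shift and turn numbers lie between -1 and 1, and a call with a number outside is refused. Input that does not fit is refused with a message, and nothing moves.
- readout.observe(): the state, without advancing time (a new reading comes with each control period).
- grab_frame(name): name is "scene" or "top"; returns a dict with "pixels" (384x512x3 uint8, red, green, blue), "depth" (384x512 float32, m along the optical axis (not along the pixel's ray), 0 where there is no reading), "intrinsics" (3x3 intrinsics, pixels), "position" and "orientation" of the camera in the world. Camera axes: x right, y down, z forward; pixel columns grow to the right and rows downward; lengths in m; the calibration is good to about 2 mm. A picture is of the moment at which its call begins.
- robot.hand_in(): hands the job in; it is judged then, once.
The state is a dict: "t": time; "joint_pos": joint angles; "qd": joint speeds; "joint_torque": joint torques, N m; "tcp_pos": TCP position; "tcp_rot": TCP orientation; "contact_force": force on the tool from outside, world axes, zero at the start; "torque": the same for the moment, N m; "grip_width": finger opening in m; "grip_force": force on a finger pad.
Only numpy, scipy, OpenCV 4.12 (cv2) and the standard library are available. Lean on these libraries where they do the work, as an engineer would, in place of code of your own. Each camera call takes 0.05 s, during which the arm holds its last target. There are 200 camera calls.

### The job

Push the lever of the light meter's filter ring round with the fingertips, without gripping it, until its pointer stands at the one long mark of the scale, and take the fingers away. Then press the large round key on the key box fully down and let it come up again. Do not lift or shove the meter or the key box, do not press the small square key, and leave everything else where it is.

Things in the scene. Friction and masses are not known exactly. Their poses are not given: they have to be found in the camera images.
- meter: Bench light meter: heavy (3 kg), loose, round grey head, 220 mm across and 38 mm high, with a white dial face on top. Origin: centre of its underside; z up. The scale lies on its -x side (roughly the side towards the robot).
- ring: The knurled steel filter ring (112 mm across, from 39 to 53 mm above the table) with a dark glass disc, turning about the vertical axis through the middle of the meter, together with its lever. Its origin is on that axis, 39 mm above the table; the lever lies along its own -x. It has no spring: even friction (about 0.09 N m, about 1.5 N at the tab) keeps it where it is left.
- tab_top (a point): Top centre of the lever's upright thumb tab, 85 mm above the table and 63 mm from the ring's axis. The tab is 14 mm radially, 12 mm round the arc, and stands free from 56 mm up to 85 mm above the table; below it the lever arm (46 to 49 mm up, 12 mm wide) runs out to the pointer.
- pointer_tip (a point): Point of the lever's tapered pointer, 80 mm from the ring's axis, just above the dial; outward from the tab.
- long_mark (a point): Inner end of the one long mark of the scale (black line, 24 mm long, 4 mm wide), 80 mm from the axis, where the pointer tip must come. The six other marks are 9 mm long; the seven stand 15 degrees apart, and the long one is the third from the end that is anticlockwise seen from above.
- dial_centre (a point): Middle of the dial, on the ring's axis, at the height of the dial face (39 mm above the table).
- tab_left: The clockwise-side half of the thumb tab (14 x 6 x 36 mm); origin in the middle of its foot. This is the face to push on to go anticlockwise.
- tab_right: The anticlockwise-side half of the thumb tab (14 x 6 x 36 mm); origin in the middle of its foot.
- round_key (a joint): Travel of the large round black key, m: 0 up, 0.006 fully down; a spring brings it up again. It takes about 1.2 N to start and 5 N to hold fully down.
- round_key_top (a point): Centre of the top of the large round key (34 mm across), 55 mm above the table when up.
- square_key (a joint): Travel of the small square black key, m: 0 up, 0.006 fully down. Not to be pressed.
- square_key_top (a point): Centre of the top of the small square key (14 mm), 51 mm above the table; 68 mm from the round key on the same box.
- key_box: Loose grey key box of the meter (1.2 kg), 85 x 135 x 40 mm; origin at the centre of its underside, z up. The round key is 32 mm from the origin along its own -y, the square key 36 mm along +y. It stands to the right of the meter, at either of two places (the flux tin is at the other).
- spool: Bystander: solder spool, 62 mm across, 51 mm high; origin at the centre of its underside. To be left alone.
- tin: Bystander: flux tin, 63 mm across, 27 mm high; origin at the centre of its underside. To be left alone.
- pen: Bystander: marker pen, 130 mm long, 18 mm thick; origin at the centre of its underside. To be left alone.
- black_tape: Bystander: roll of black tape, 76 mm across, 19 mm high; origin at the centre of its underside. To be left alone.
- yellow_driver: Bystander: yellow screwdriver, 178 mm long, 27 mm thick; origin at the centre of its underside. To be left alone.

How it is judged:
By the outcome, as a careful person would: the job done as asked, in the order asked, and still so for the second after the job is handed in, with the robot touching nothing.
It also fails if it takes over 54 s, if anything falls off the work surface, if the arm or the gripper's body presses on something with over 40 N, if the wrist force passes 120 N, or if a joint passes its speed limit or range.

## Working session

There is one attempt and no reset: what is moved stays moved. The work goes in short steps, Python scripts to look and compute and a tool call to move; the robot and the scene stay as the last step left them, time stands still between calls to the robot, and variables do not carry over. Pictures are saved under pics/ and viewed, at most 10 in all, crops included, and the job is handed in when it is done.

```bash
mkdir -p pics; ls
```

Run:
```python
from plant import readout, grab_frame, robot
import cv2,numpy as np
for n in("top","scene"):
    f=grab_frame(n); cv2.imwrite(f"pics/{n}0.png",f["pixels"][:,:,::-1]); np.savez(f"{n}0.npz",**f)
    print(n,f["intrinsics"],f["position"],f["orientation"])
print({k:np.round(v,3) for k,v in readout.observe().items()})
```

```text
pics
top [[432.57687457   0.         257.45554989]
 [  0.         432.57687457 185.05916843]
 [  0.           0.           1.        ]] [ 0.33737936 -0.01935083  1.32420593] [-2.98084386e+00 -1.63894857e-03 -1.55153372e+00]
scene [[455.42029628   0.         251.74835499]
 [  0.         455.42029628 183.36062581]
 [  0.           0.           1.        ]] [-0.00403337 -1.09937875  0.75766706] [-2.06973997e+00 -1.68519040e-03 -4.63148834e-01]
{'t': np.float64(0.1), 'joint_pos': array([-1.046,  0.508, -0.238,  1.501,  0.126,  1.149, -0.155]), 'qd': array([-0.001, -0.002, -0.   , -0.003,  0.   , -0.   ,  0.001]), 'joint_torque': array([-4.0000e-03, -6.2184e+01, -2.1940e+00, -2.5020e+01,  1.3000e-02,
        8.0000e-03,  0.0000e+00]), 'tcp_pos': array([0.254, 0.571, 0.253]), 'tcp_rot': array([-3.14 ,  0.   ,  2.723]), 'contact_force': array([-0.852,  0.213,  0.574]), 'torque': array([ 0.046,  0.026, -0.032]), 'grip_force': np.float64(0.0), 'grip_width': np.float64(0.085)}
```

View pics/top0.png

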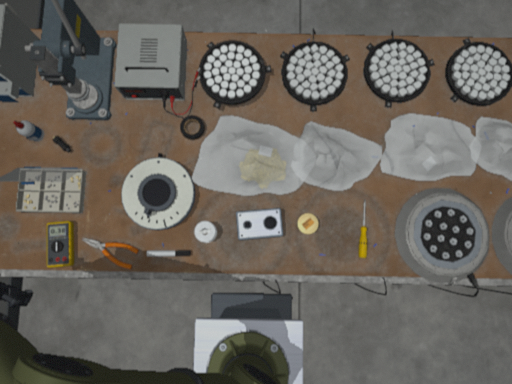

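View pics/scene0.png

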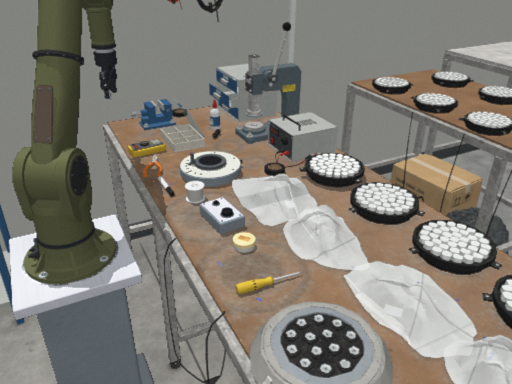

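The top view shows the meter at about (158,193), the key box at (260,223) with the round key at (270,222) and the square key at about (248,225), and the tin to its right. The scene view shows the meter at (210,165) and the box at (222,214). Next I'll zoom in.

Create h.py:
```python
import numpy as np,cv2
from scipy.spatial.transform import Rotation as R
def rays(f,uv):
    uv=np.atleast_2d(uv).astype(float);K=f["intrinsics"]
    d=np.c_[(uv-K[[0,1],[2,2]])/K[[0,1],[0,1]],np.ones(len(uv))]
    return d@R.from_euler("xyz",f["orientation"]).as_matrix().T
def plane(f,uv,z):
    d=rays(f,uv);p=f["position"];return p+d*((z-p[2])/d[:,2])[:,None]
def proj(f,P):
    c=(np.atleast_2d(P)-f["position"])@R.from_euler("xyz",f["orientation"]).as_matrix();K=f["intrinsics"]
    return c[:,:2]/c[:,2:]*K[[0,1],[0,1]]+K[[0,1],[2,2]]
def tri(fa,ua,fb,ub):
    a,b=rays(fa,ua)[0],rays(fb,ub)[0];pa,pb=fa["position"],fb["position"]
    s=np.linalg.lstsq(np.c_[a,-b],pb-pa,rcond=None)[0]
    return (pa+a*s[0]+pb+b*s[1])/2,np.linalg.norm(pa+a*s[0]-pb-b*s[1])
```

Run:
```python
import numpy as np,cv2
from h import *
T=dict(np.load("top0.npz"));S=dict(np.load("scene0.npz"))
def cr(f,x,y,w,h,k): return cv2.resize(f["pixels"][y:y+h,x:x+w,::-1],(w*k,h*k),interpolation=cv2.INTER_CUBIC)
cv2.imwrite("pics/c1.png",cr(T,115,150,90,85,7))
a=cr(S,170,140,80,100,5);b=cr(T,225,195,70,60,5);c=np.zeros((500,760,3),np.uint8);c[:,:400]=a;c[:300,400:750]=b
cv2.imwrite("pics/c2.png",c)
for n,f in(("T",T),("S",S)):
    print(n,[f["depth"][v,u] for u,v in ([(158,193),(260,223)] if n=="T" else [(210,160),(222,214)])])
print(plane(T,[(158,193),(270,222),(248,225)],.045))
```

```text
T [np.float32(1.2842841), np.float32(1.2834129)]
S [np.float32(1.6322708), np.float32(1.3218949)]
[[ 0.51498866  0.27898132  0.045     ]
 [ 0.43495953 -0.056644    0.045     ]
 [ 0.4248539   0.00815077  0.045     ]]
```

View pics/c1.png

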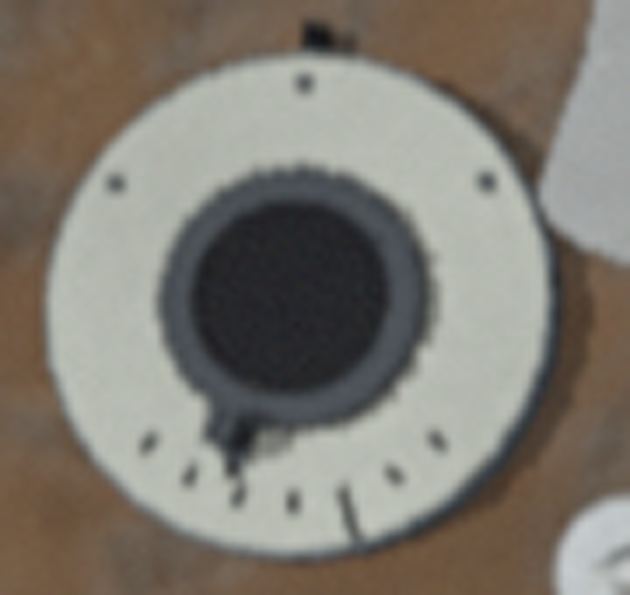

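View pics/c2.png

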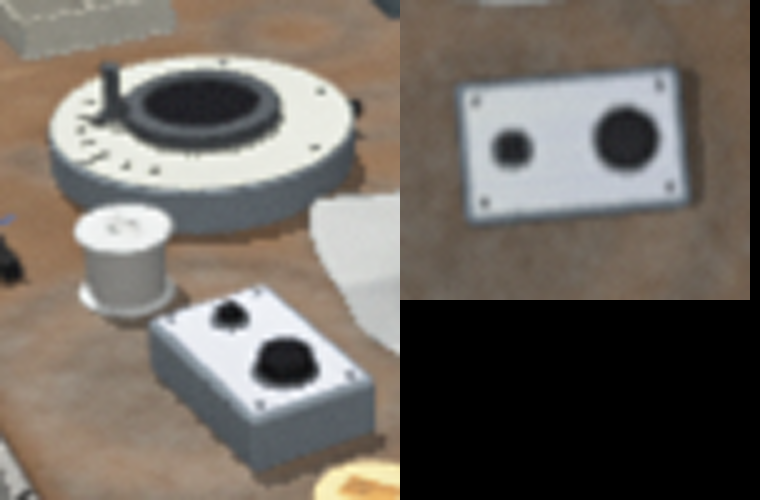

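Crop c1: the long mark's inner end is at crop (343,490), third from the anticlockwise (right) end. The pointer is at crop (233,470), near the third mark from the left, so it must turn about 30° anticlockwise. Crop c2: the tab stands at scene crop (110,68..120); the round key is at (285,350) and the square key at (230,312). Next I'll compute the points.

Run:
```python
import numpy as np,cv2
from h import *
np.set_printoptions(precision=4,suppress=True)
T=dict(np.load("top0.npz"));S=dict(np.load("scene0.npz"))
u=lambda x,y,ox,oy,k:((x+.5)/k-.5+ox,(y+.5)/k-.5+oy)
t=lambda x,y:u(x,y,115,150,7)
s=lambda x,y:u(x,y,170,140,5)
tk=lambda x,y:u(x-400,y,225,195,5)
def circ(p):
    A=np.c_[2*p,np.ones(len(p))];c=np.linalg.lstsq(A,(p**2).sum(1),rcond=None)[0];return c[:2],np.sqrt(c[2]+c[:2]@c[:2])
cs=[]
for f,(cx,cy,w,h) in((T,(158,193,44,44)),(S,(210,160,40,30))):
    hsv=cv2.cvtColor(f["pixels"],cv2.COLOR_RGB2HSV);m=((hsv[:,:,1]<45)&(hsv[:,:,2]>140)).astype(np.uint8)
    mm=np.zeros_like(m);mm[cy-h:cy+h,cx-w:cx+w]=m[cy-h:cy+h,cx-w:cx+w]
    c=max(cv2.findContours(mm,0,1)[0],key=cv2.contourArea);hl=cv2.convexHull(c)[:,0]
    P=plane(f,hl,.039)[:,:2];c0,r=circ(P);k=abs(np.linalg.norm(P-c0,axis=1)-r)<.003;c0,r=circ(P[k]);print("dial",c0,r,k.mean());cs.append(c0)
marks=[(148,442),(189,475),(237,495),(292,503),(343,490),(395,474),(437,440)]
M=plane(T,[t(*a) for a in marks],.039)[:,:2]
cm,_=circ(np.delete(M,4,0));print("marks c",cm,_)
ang=lambda p,c:np.degrees(np.arctan2(p[...,1]-c[1],p[...,0]-c[0]))%360
c=cs[0]
print("mark ang",ang(M,c),np.linalg.norm(M-c,axis=1))
e=plane(T,[t(360,542)],.039)[0,:2];print("long outer",ang(e,c),np.linalg.norm(e-c))
for z in(.042,.047):
    q=plane(T,[t(233,472)],z)[0,:2];print("ptr",ang(q,c),np.linalg.norm(q-c))
tt=plane(T,[t(236,432)],.085)[0];print("tabtop T z.085?",tt,ang(tt[:2],c),np.linalg.norm(tt[:2]-c))
q=plane(S,[s(110,67)],.085)[0];print("tabtop S",q,ang(q[:2],cs[1]),np.linalg.norm(q[:2]-cs[1]))
print("tri long",tri(T,t(343,490),S,s(103,153)))
print("round tri",tri(T,tk(628,137),S,s(287,348)),plane(T,[tk(628,137)],.055))
print("square tri",tri(T,tk(512,149),S,s(231,310)),plane(T,[tk(512,149)],.051))
for f,n in((T,"T"),(S,"S")):
    y,x=(np.mgrid[-45:45,-45:45]+np.array(dict(T=(193,158),S=(160,210))[n])[:,None,None]).reshape(2,-1)
    d=f["depth"][y,x]; P=f["position"]+rays(f,np.c_[x,y])*d[:,None]; k=np.linalg.norm(P[:,:2]-c,axis=1)
    print("z dial",np.median(P[(k>.085)&(k<.105)&(P[:,2]>.02),2])); b=(P[:,2]>.065)&(k<.08)&(k>.045);print("tab pts",b.sum(),P[b].mean(0),P[b].max(0),ang(P[b].mean(0)[:2],c))
```

```text
dial [0.5171 0.2835] 0.10683125514537584 1.0
dial [0.5176 0.2792] 0.10931135217430415 0.9230769230769231
marks c [0.5158 0.2833] 0.08510553178576226
mark ang [135.8934 151.1409 166.068  181.8342 196.637  211.9627 227.0444] [0.0861 0.0862 0.0861 0.0866 0.0841 0.0865 0.086 ]
long outer 197.58154547957332 0.1074800812302096
ptr 163.28597308936344 0.07739322144215076
ptr 164.2719702797099 0.07743453068411213
tabtop T z.085? [0.4559 0.2946 0.085 ] 169.7161477170993 0.06222374691006315
tabtop S [0.4587 0.2979 0.085 ] 162.38639049184505 0.061850253979975484
tri long (array([0.4365, 0.2592, 0.0398]), np.float64(0.00012491683293306698))
round tri (array([ 0.4355, -0.0574,  0.0566]), np.float64(0.002907267304684103)) [[ 0.4342 -0.0569  0.055 ]]
square tri (array([0.4279, 0.0105, 0.048 ]), np.float64(0.0032817630424072375)) [[0.4261 0.011  0.051 ]]
z dial 0.0394809252138415
tab pts 27 [0.4557 0.3004 0.0825] [0.4622 0.3074 0.0904] 164.61818223733815
z dial 0.038289768061752105
tab pts 24 [0.457  0.295  0.0767] [0.4621 0.3017 0.0876] 169.17333155052054
```

Heights agree (dial 39 mm, keys 55 and 51 mm within error). Centre ≈ (0.517, 0.283), pointer at 164°, long mark at 197°. I'll go to a spot above the clockwise side of the tab with the fingers shut.

The rows are not in the units I measure in: shifts go in shares of 0.8 m and turns go in shares of 4 rad. I convert before sending: -0.278 m / 0.8 = -0.3475, -0.129 m / 0.8 = -0.1613, -0.418 rad / 4 = -0.1045.

Request:
hand_motion(
  increments="-0.0625,-0.0313,0.0125,0,0,-0.025;-0.1313,-0.0625,0.025,0,0,-0.05;-0.2,-0.0938,0.0375,0,0,-0.075;-0.275,-0.125,0.05,0,0,-0.1045;-0.3475,-0.1613,0.0625,0,0,-0.1045",
  aperture=0,
  grip_n=20,
)

```text
t: 0.72
tcp_pos: [0.4529, 0.3432, 0.2037]
tcp_rot: [-3.142, -0.0, -3.141]
contact_force: [1.7, 0.9, 0.4]
grip_width: 0.0002
grip_force: 0.0
```

Request:
hand_motion(
  increments="0,0,0,0,0,0;0,0,0,0,0,0;0,0,0,0,0,0",
)

```text
t: 1.1
tcp_pos: [0.4505, 0.3465, 0.2044]
tcp_rot: [3.141, -0.0, -3.14]
contact_force: [0.1, 0.2, -0.2]
grip_width: -0.0001
grip_force: 0.0
```

Converted, 0.12 m / 0.8 = 0.15, -0.005 m / 0.8 = -0.0063.

Request:
hand_motion(
  increments="-0.0038,0,0.05,0,0,0;-0.0063,0,0.1,0,0,0;-0.0063,0,0.15,0,0,0;-0.0063,0,0.15,0,0,0",
)

```text
t: 1.6
tcp_pos: [0.4542, 0.3451, 0.082]
tcp_rot: [-3.139, -0.005, -3.14]
contact_force: [0.7, -0.5, 0.4]
grip_width: 0.0002
grip_force: 0.0
```

Run:
```python
from plant import grab_frame
import cv2,numpy as np
f=grab_frame("scene");g=grab_frame("top")
c=lambda p,x,y,w,h:cv2.resize(p["pixels"][y:y+h,x:x+w,::-1],None,fx=4,fy=4,interpolation=cv2.INTER_CUBIC)
cv2.imwrite("pics/d1.png",np.hstack([c(f,150,95,100,100),c(g,115,145,100,100)]))
```

```text
(no output)
```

View pics/d1.png

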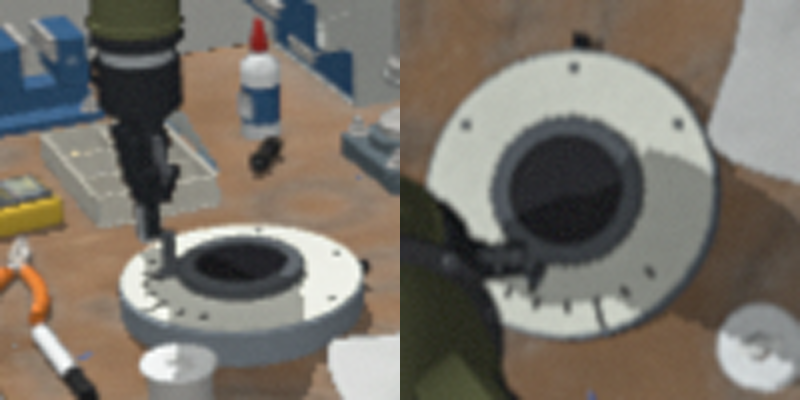

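The shut fingers stand just clockwise of the tab (scene crop (150,225), tab at (167,250)); the pointer and long mark stay visible from above (mark at crop (600,315)). Pushing part of the way now.

Converted, -0.04 m / 0.8 = -0.05, -0.034 m / 0.8 = -0.0425.

Request:
hand_motion(
  increments="0,-0.015,0.0013,0,0,0;0,-0.03,0.0013,0,0,0;0,-0.0425,0.0013,0,0,0;0,-0.05,0.0013,0,0,0;0,-0.05,0.0013,0,0,0",
)

```text
t: 2.33
tcp_pos: [0.457, 0.304, 0.0834]
tcp_rot: [-3.141, 0.0, 3.14]
contact_force: [-0.1, 0.4, 0.2]
grip_width: -0.0005
grip_force: 0.0
```

Run:
```python
from plant import grab_frame
import cv2,numpy as np
f=grab_frame("scene");g=grab_frame("top")
np.savez("top1.npz",**g)
c=lambda p,x,y,w,h:cv2.resize(p["pixels"][y:y+h,x:x+w,::-1],None,fx=4,fy=4,interpolation=cv2.INTER_CUBIC)
cv2.imwrite("pics/d2.png",np.hstack([c(f,150,95,100,100),c(g,115,145,100,100)]))
```

```text
(no output)
```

View pics/d2.png

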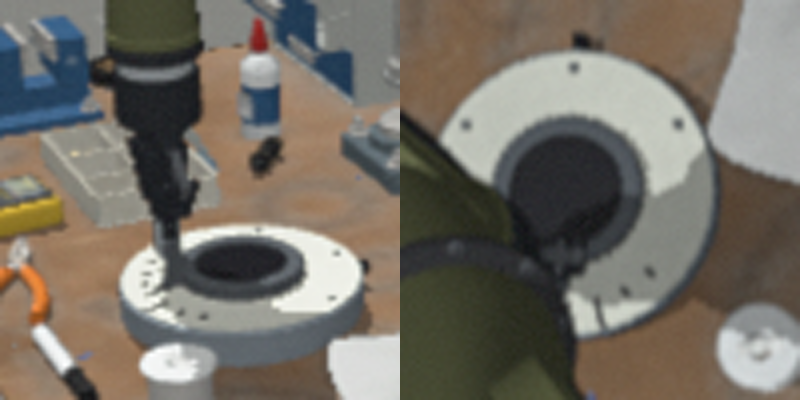

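The pointer is now near the scale's middle (scene crop (165,290)) and hidden from above. I'll push a bit more, then back off to measure.

Converted, -0.01 m / 0.8 = -0.0125, -0.005 m / 0.8 = -0.0063.

Request:
hand_motion(
  increments="0,-0.0063,0,0,0,0;0,-0.0125,0,0,0,0;0,-0.0125,0,0,0,0",
)

```text
t: 2.8
tcp_pos: [0.4566, 0.2943, 0.0832]
tcp_rot: [-3.141, -0.0, 3.14]
contact_force: [-0.0, -0.3, -0.8]
grip_width: 0.0
grip_force: 0.0
```

Request:
hand_motion(
  increments="0,0.0375,0,0,0,0;0,0.1,0,0,0,0;0,0.15,0,0,0,0;0,0.15,0,0,0,0",
)

```text
t: 3.3
tcp_pos: [0.4555, 0.4187, 0.0831]
tcp_rot: [3.139, -0.0, -3.138]
contact_force: [-0.1, 0.0, -0.3]
grip_width: 0.0001
grip_force: 0.0
```

Create look.py:
```python
import sys
from plant import grab_frame
from h import *
n=sys.argv[1];f=grab_frame("scene");g=grab_frame("top")
np.savez(f"top{n}.npz",**g);np.savez(f"scene{n}.npz",**f)
c=lambda p,x,y,w,h,k:cv2.resize(p["pixels"][y:y+h,x:x+w,::-1],None,fx=k,fy=k,interpolation=cv2.INTER_CUBIC)
cv2.imwrite(f"pics/e{n}.png",np.hstack([c(f,175,140,40,50,10),c(g,135,195,40,50,10)]))
```

```bash
python3 look.py 2
```

```text
(no output)
```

View pics/e2.png

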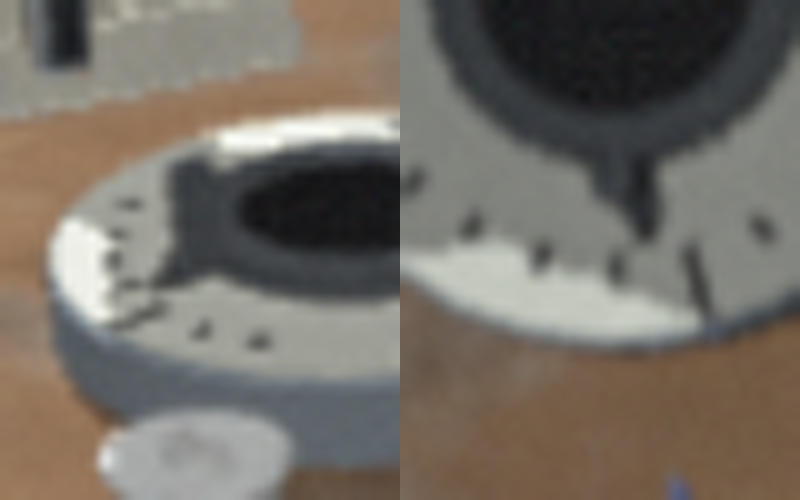

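The pointer tip is at top crop (245,240) and the long mark runs from (290,248) to (307,312); about 8–9° remain. Computing the rest.

Run:
```python
from h import *
T=dict(np.load("top2.npz"));S=dict(np.load("scene2.npz"))
c=np.array([.5168,.2834])
t=lambda x,y:((x+.5)/10-.5+135,(y+.5)/10-.5+195); s=lambda x,y:((x+.5)/10-.5+175,(y+.5)/10-.5+140)
def pr(n,f,p,z):
    q=plane(f,[p],z)[0,:2];d=q-c;print(n,q.round(4),np.degrees(np.arctan2(d[1],d[0]))%360,np.hypot(*d))
for z in(.041,.046):pr("ptr",T,t(245,240),z);pr("ptrS",S,s(157,287),z)
pr("in",T,t(290,248),.039);pr("out",T,t(307,312),.039);pr("inS",S,s(160,308),.039);pr("outS",S,s(112,325),.039)
pr("m6",T,t(363,230),.039);pr("m4",T,t(217,270),.039)
```

```text
ptr [0.4391 0.2725] 187.9791615315468 0.07844964500093438
ptrS [0.4411 0.2711] 189.1992697783823 0.07666416974775427
ptr [0.4387 0.2714] 188.7560146102958 0.07900732416561645
ptrS [0.438  0.2616] 195.4792474938266 0.08174914250850157
in [0.4372 0.2595] 196.7210859050925 0.08316438696660847
out [0.4183 0.2534] 196.93141764621126 0.10296812493998068
inS [0.4378 0.2591] 197.08550298866348 0.0826866209078534
outS [0.4185 0.2542] 196.54489121395963 0.10254735222767236
m6 [0.4429 0.2381] 211.53017785204042 0.08667637060087305
m4 [0.4302 0.2808] 181.7361265123026 0.08663333414960243
```

Converted, -0.1325 m / 0.8 = -0.1656, -0.128 m / 0.8 = -0.16.

Request:
hand_motion(
  increments="-0.0013,-0.075,0,0,0,0;-0.0013,-0.1313,0,0,0,0;-0.0013,-0.15,0,0,0,0;-0.0013,-0.16,0,0,0,0;-0.0013,-0.1656,0,0,0,0",
)

```text
t: 4.03
tcp_pos: [0.4582, 0.2834, 0.0836]
tcp_rot: [3.14, 0.001, 3.141]
contact_force: [1.4, 1.6, 0.3]
grip_width: -0.0002
grip_force: 1.1
```

Request:
hand_motion(
  increments="0,0,0,0,0,0;0,0,0,0,0,0",
)

```text
t: 4.28
tcp_pos: [0.4572, 0.283, 0.0831]
tcp_rot: [-3.141, -0.001, -3.141]
contact_force: [0.6, 1.7, 1.1]
grip_width: 0.0001
grip_force: 0.3
```

Request:
hand_motion(
  increments="0,0.0375,0,0,0,0;0,0.1,0,0,0,0;0,0.15,0,0,0,0;0,0.15,0,0,0,0",
)

```text
t: 4.78
tcp_pos: [0.4557, 0.4068, 0.0829]
tcp_rot: [3.139, -0.001, -3.137]
contact_force: [-1.2, 0.5, 0.4]
grip_width: 0.0
grip_force: 0.0
```

```bash
python3 look.py 3
```

```text
(no output)
```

View pics/e3.png

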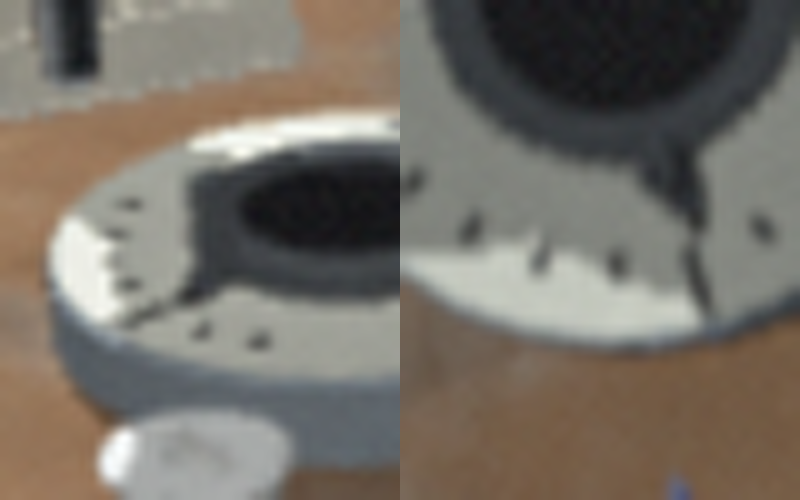

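The pointer now practically meets the long mark (top crop tip (297,232), mark from (292,250) to (307,312)). I'll measure the angles by polar profiles in both views.

Create pol.py:
```python
import sys
from h import *
c=np.array([.5168,.2834]);a=np.radians(np.arange(183,209,.25))
def prof(f,rs,z):
    out=[]
    g=cv2.cvtColor(f["pixels"],cv2.COLOR_RGB2GRAY).astype(np.float32)
    for r in rs:
        uv=proj(f,np.c_[c[0]+r*np.cos(a),c[1]+r*np.sin(a),np.full(len(a),z)]).astype(np.float32)
        v=cv2.remap(g,uv[:,:1],uv[:,1:],cv2.INTER_CUBIC)[:,0]
        b=np.minimum.accumulate(v)*0+np.median(v);i=v.argmin();w=np.clip(b-8-v,0,None)*(abs(a-a[i])<np.radians(6));out.append((np.degrees((w*a).sum()/w.sum()),v.min()))
    return np.round(out,1).tolist()
for k in sys.argv[1:]:
  for n in("top","scene"):
    f=dict(np.load(f"{n}{k}.npz"))
    print(k,n,"mark",prof(f,[.086,.089,.092,.096,.1],.039));print("   ptr.046",prof(f,[.072,.074,.076,.078],.046));print("   ptr.043",prof(f,[.072,.074,.076,.078],.043))
```

```bash
python3 pol.py 2 3
```

```text
2 top mark [[196.3, 70.4], [196.4, 66.9], [196.6, 66.2], [196.5, 64.4], [196.7, 70.2]]
   ptr.046 [[188.9, 44.9], [189.1, 43.1], [189.1, 47.0], [188.9, 65.7]]
   ptr.043 [[188.5, 44.4], [188.6, 43.7], [188.6, 48.5], [188.4, 70.3]]
2 scene mark [[197.6, 96.9], [197.4, 92.9], [197.5, 99.7], [198.2, 106.2], [198.4, 108.2]]
   ptr.046 [[192.8, 58.8], [193.7, 61.5], [194.1, 63.5], [194.3, 70.5]]
   ptr.043 [[189.7, 62.1], [190.1, 66.7], [190.4, 75.4], [190.8, 87.3]]
3 top mark [[196.3, 72.8], [196.3, 67.4], [196.6, 66.4], [196.9, 67.7], [197.1, 77.7]]
   ptr.046 [[199.8, 49.4], [200.2, 48.6], [200.4, 50.5], [200.5, 59.1]]
   ptr.043 [[199.4, 49.8], [199.8, 48.5], [200.0, 51.2], [200.1, 64.0]]
3 scene mark [[197.6, 97.6], [197.5, 93.0], [197.6, 99.2], [198.4, 107.2], [199.4, 123.8]]
   ptr.046 [[203.7, 53.4], [204.0, 48.5], [204.4, 48.1], [204.6, 51.7]]
   ptr.043 [[201.4, 48.1], [201.9, 51.5], [202.5, 60.0], [203.0, 73.7]]
```

The pointer stands at about 200.0° and the mark at 196.5°, so it has gone about 3.5° too far. I'll cross over the tab and nudge it back from the other side.

Converted, -0.18 m / 0.8 = -0.225, -0.12 m / 0.8 = -0.15.

Request:
hand_motion(
  increments="0,0,-0.075,0,0,0;0,-0.075,-0.075,0,0,0;0,-0.15,-0.075,0,0,0;0,-0.225,-0.075,0,0,0;0,-0.225,-0.075,0,0,0",
)

```text
t: 5.5
tcp_pos: [0.4576, 0.2148, 0.1431]
tcp_rot: [-3.137, -0.001, 3.131]
contact_force: [0.6, 1.0, 0.1]
grip_width: 0.0003
grip_force: 0.0
```

Request:
hand_motion(
  increments="0,-0.0025,0.0375,0,0,0;0,-0.0025,0.075,0,0,0;0,-0.0025,0.075,0,0,0;0,-0.0025,0.075,0,0,0",
)

```text
t: 6.0
tcp_pos: [0.4578, 0.2207, 0.084]
tcp_rot: [3.141, 0.0, 3.141]
contact_force: [0.0, -0.2, -0.2]
grip_width: 0.0005
grip_force: 0.0
```

Request:
hand_motion(
  increments="0,0,0,0,0,0;0,0,0,0,0,0",
)

```text
t: 6.25
tcp_pos: [0.458, 0.2206, 0.0841]
tcp_rot: [3.141, 0.001, 3.141]
contact_force: [0.1, 1.0, 0.4]
grip_width: 0.0001
grip_force: 0.0
```

Settled at y = 0.2206; the target is 0.2446, so +24 mm. I'll go a little short, check, then finish.

Converted, 0.023 m / 0.8 = 0.0288, 0.02 m / 0.8 = 0.025.

Request:
hand_motion(
  increments="0,0.01,0,0,0,0;0,0.0188,0,0,0,0;0,0.025,0,0,0,0;0,0.0288,0,0,0,0;0,0.0288,0,0,0,0",
)

```text
t: 6.88
tcp_pos: [0.4574, 0.2435, 0.0831]
tcp_rot: [-3.141, -0.0, 3.141]
contact_force: [-0.3, 0.7, 0.6]
grip_width: -0.0003
grip_force: 0.2
```

Request:
hand_motion(
  increments="0,0,0,0,0,0;0,0,0,0,0,0",
)

```text
t: 7.12
tcp_pos: [0.4578, 0.2435, 0.0833]
tcp_rot: [3.141, 0.0, 3.141]
contact_force: [-0.3, 0.1, -0.1]
grip_width: 0.0002
grip_force: 0.1
```

Request:
hand_motion(
  increments="0,-0.025,0,0,0,0;0,-0.0625,0,0,0,0;0,-0.0625,-0.075,0,0,0;0,-0.125,-0.125,0,0,0;0,-0.1875,-0.125,0,0,0",
)

```text
t: 7.75
tcp_pos: [0.4588, 0.0916, 0.186]
tcp_rot: [3.141, 0.006, 3.141]
contact_force: [0.8, -0.3, -0.7]
grip_width: -0.0001
grip_force: 0.0
```

```bash
python3 look.py 4; python3 pol.py 4
```

```text
4 top mark [[196.3, 108.4], [196.4, 104.2], [196.6, 103.1], [196.6, 100.4], [196.5, 104.3]]
   ptr.046 [[197.8, 68.3], [197.7, 62.5], [197.7, 64.1], [197.6, 80.6]]
   ptr.043 [[197.4, 66.3], [197.2, 62.3], [197.2, 66.6], [197.1, 85.1]]
4 scene mark [[197.6, 150.9], [197.5, 141.4], [197.6, 154.2], [198.1, 161.4], [197.8, 161.5]]
   ptr.046 [[201.7, 55.0], [202.5, 52.5], [202.9, 54.7], [203.5, 68.8]]
   ptr.043 [[199.4, 54.2], [199.9, 68.3], [200.4, 90.9], [201.0, 113.5]]
```

View pics/e4.png

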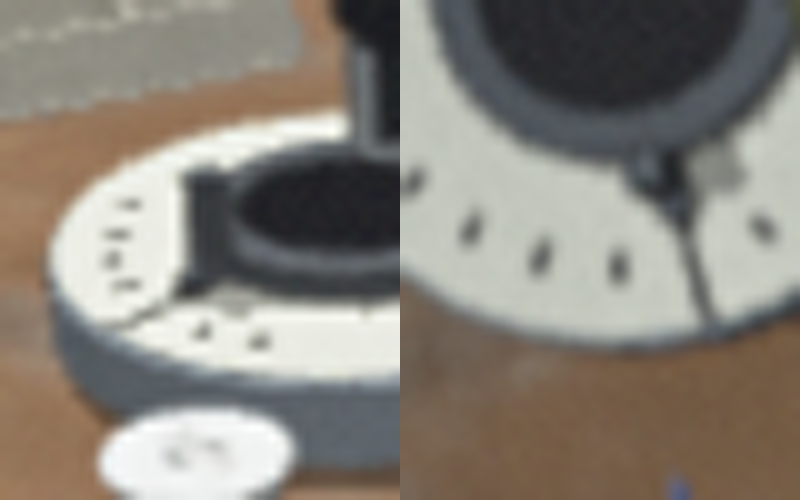

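The pointer meets the long mark in both views (top crop tip (287,225), mark running straight on to (307,320)). The ring is done; on to the round key at (0.435, -0.057).

Converted, -0.149 m / 0.8 = -0.1863, 0.024 m / 0.8 = 0.03.

Request:
hand_motion(
  increments="0.0125,-0.0625,0,0,0,0;0.025,-0.125,0,0,0,0;0.03,-0.1863,0,0,0,0;0.03,-0.1863,0.0625,0,0,0;0.03,-0.1863,0.1,0,0,0",
)

```text
t: 8.48
tcp_pos: [0.4322, -0.0572, 0.1018]
tcp_rot: [-3.141, -0.001, 3.138]
contact_force: [0.3, -0.0, -0.2]
grip_width: -0.0004
grip_force: 0.0
```

Request:
hand_motion(
  increments="0,0,0,0,0,0;0,0,0,0,0,0",
)

```text
t: 8.72
tcp_pos: [0.4336, -0.0556, 0.104]
tcp_rot: [-3.141, 0.001, 3.141]
contact_force: [0.8, 0.2, 1.2]
grip_width: 0.0001
grip_force: 0.0
```

Converted, 0.033 m / 0.8 = 0.0413, 0.031 m / 0.8 = 0.0388.

Request:
hand_motion(
  increments="-0.0013,-0.0013,0.0188,0,0,0;-0.0013,-0.0013,0.0313,0,0,0;-0.0013,-0.0013,0.0363,0,0,0;-0.0013,-0.0013,0.0388,0,0,0;-0.0013,-0.0013,0.0413,0,0,0",
)

```text
t: 9.35
tcp_pos: [0.4347, -0.0566, 0.0707]
tcp_rot: [-3.141, 0.001, 3.141]
contact_force: [-2.3, -0.2, 18.2]
grip_width: -0.0002
grip_force: 9.6
```

Request:
hand_motion(
  increments="0,0,0,0,0,0;0,0,0,0,0,0",
)

```text
t: 9.6
tcp_pos: [0.4347, -0.0566, 0.0709]
tcp_rot: [-3.141, 0.001, 3.141]
contact_force: [-1.3, -0.1, 10.0]
grip_width: 0.0003
grip_force: 4.8
```

Request:
hand_motion(
  increments="0,0,0.0006,0,0,0;0,0,0.0013,0,0,0;0,0,0.0013,0,0,0",
)

```text
t: 9.98
tcp_pos: [0.4348, -0.0566, 0.0707]
tcp_rot: [-3.141, 0.002, 3.141]
contact_force: [-3.3, 0.2, 21.6]
grip_width: 0.0003
grip_force: 10.8
```

The TCP stopped at 0.0707 (tips at 49 mm) with force well over 5 N, so the key is bottomed. Releasing now and going well clear.

Request:
hand_motion(
  increments="0,0,-0.025,0,0,0;0,0,-0.0875,0,0,0;0,0,-0.1625,0,0,0;0,0,-0.225,0,0,0;0,0,-0.225,0,0,0",
)

```text
t: 10.6
tcp_pos: [0.4361, -0.0566, 0.2529]
tcp_rot: [-3.14, 0.007, 3.141]
contact_force: [-0.2, 0.2, 0.1]
grip_width: -0.0001
grip_force: 0.0
```

Request:
hand_motion(
  increments="0.025,-0.075,0,0,0,0;0.025,-0.15,0,0,0,0;0.025,-0.225,0,0,0,0;0.025,-0.25,0,0,0,0;0.025,-0.25,0,0,0,0",
)

```text
t: 11.22
tcp_pos: [0.4136, -0.2571, 0.2482]
tcp_rot: [3.14, -0.002, 3.138]
contact_force: [-0.3, 0.1, -0.2]
grip_width: 0.0001
grip_force: 0.0
```

```bash
python3 look.py 5; python3 pol.py 5
```

Run:
```python
from h import *
a=dict(np.load("scene0.npz"));b=dict(np.load("scene5.npz"));c=dict(np.load("top5.npz"))
k=lambda p,x,y,w,h,s:cv2.resize(p["pixels"][y:y+h,x:x+w,::-1],None,fx=s,fy=s,interpolation=cv2.INTER_CUBIC)
cv2.imwrite("pics/f5.png",np.vstack([np.hstack([k(a,170,140,95,75,4),k(b,170,140,95,75,4)]),np.hstack([k(a,190,195,95,70,4),k(c,115,145,95,70,4)])]))
```

```text
5 top mark [[196.3, 105.8], [196.4, 101.9], [196.6, 101.7], [196.5, 99.0], [196.5, 99.7]]
   ptr.046 [[197.8, 68.4], [197.8, 61.8], [197.7, 63.5], [197.5, 79.0]]
   ptr.043 [[197.4, 66.3], [197.3, 61.7], [197.2, 65.9], [197.1, 83.1]]
5 scene mark [[197.6, 152.9], [197.5, 142.6], [197.5, 154.8], [198.1, 163.2], [197.7, 163.2]]
   ptr.046 [[201.8, 52.9], [202.5, 50.7], [203.1, 53.4], [203.5, 68.2]]
   ptr.043 [[199.4, 52.8], [200.0, 68.0], [200.5, 92.5], [201.1, 115.4]]
```

View pics/f5.png

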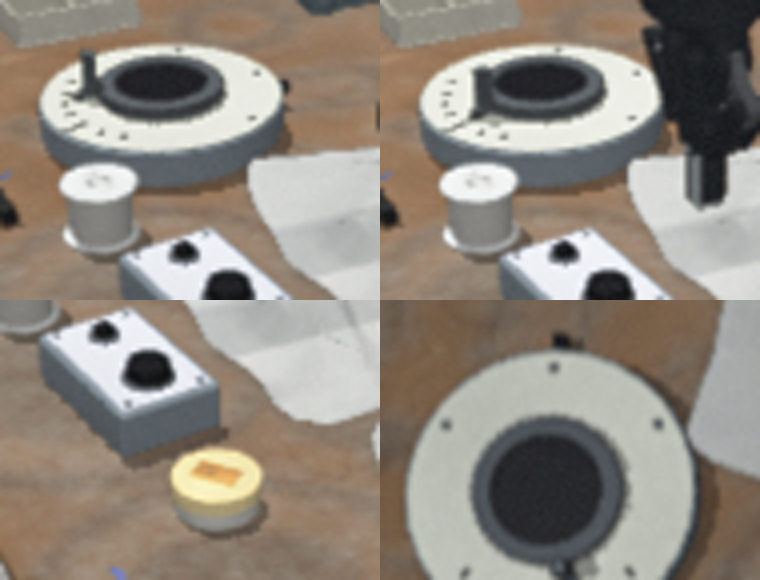

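The meter, spool and key box stand where they were (box edge at crop (120,260) before, (500,260) = +380 offset after). The pointer is on the long mark, the keys are up and the gripper is clear.

```bash
python3 -c "
from plant import robot
print(robot.hand_in())"
```

```text
the job is handed in; nothing more can be done
None
```

The filter ring's pointer is at the long mark (within about 1° by camera), after one overshoot of about 3.5° that I pushed back from the other side; the round key was then pressed fully down and released, and the job was handed in at about 11 s with the arm clear (hand-in returned no verdict).

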